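Lean the cream tiles to dry and set the vent shutter

TASK

First slide the drying box's vent shutter to its fully shut stop. With it shut, take every cream-faced tile from its stack by sliding it off sideways (do not lift it while it is over the stack, and leave the slabs below as they lie), and lean each one on the drying box, cream face out: short end on the tray behind the lip, back against the box's upper front edge, side by side. When all the tiles are leaning, slide the shutter open by one click, to its middle stop; leave the bowl, the ornament and the brush where they are.

Things in the scene. Friction and masses are not known exactly. Their poses are not given: they have to be found in the camera images.
- dryer: Fixed green warm-air drying box, 100 (x) by 360 (y) by 62 (z) mm. Origin: centre of its underside; +x to its back (away from the robot), +y along its length, +z up; turned up to 0.4 rad. Front face at x=-50 mm, with dark air slots. A pipe leaves the -y end. On top a dark port (56 x 76 mm, centre x=10, y=0 mm) with a steel shutter sliding over it along y.
- lip_mid (a point): Middle of the inner top edge of the drying box's front lip, 28 mm above the table, at x=-141 mm in the box frame. The lip is a dark steel strip 12 mm thick along the whole box; between it and the green box lies a flat steel tray, its top 6 mm above the table. Axes as the box's.
- lean_mid (a point): Where the centre of a well leaned tile comes in the middle of the box: x=-82, y=0, z=51.5 mm in the box frame (axes as the box's). The tile then slopes 35 degrees (0.61 rad) from level, cream face up and to -x, lower end behind the lip, back on the box's upper front edge, top end 97 mm high. Room for three tiles, at y=-100, 0, +100 mm.
- shutter (a joint): Position (m) of the vent shutter along the box's +y: 0 = port fully shut, 0.040 = middle stop (half open), 0.080 = last stop (fully open, end of travel). It clicks into each of these three sprung stops (yellow marks on the far guide) and stays there; about 7 N pushes it over from one to the next, and nearer than 18 mm it is drawn into a stop.
- shutter_grip (a point): On the shutter's red upright grip tab: 40 mm along the box's x, 14 mm along y (grip it across y from above). The point is at the tab's middle in x and y, 91 mm above the table; the tab rises 16 mm above it and the steel shutter plate's top (70 x 100 mm) lies 22 mm below it. Moves with the shutter; axes as the box's.
- tile_a_c (a point): Centre of tile a: terracotta tile with a cream-white top face, 130 (its x) by 55 (its y) by 20 mm (its z, cream face towards +z), about 0.28 kg. At the start it lies, cream face up, on top of stack a. It may be absent (None). It can be gripped across its 55 mm width by the fingertips alone.
- tile_b_c (a point): Centre of tile b: terracotta tile with a cream-white top face, 130 (its x) by 55 (its y) by 20 mm (its z, cream face towards +z), about 0.28 kg. At the start it lies, cream face up, on top of stack b. It may be absent (None). It can be gripped across its 55 mm width by the fingertips alone.
- tile_c_c (a point): Centre of tile c: terracotta tile with a cream-white top face, 130 (its x) by 55 (its y) by 20 mm (its z, cream face towards +z), about 0.28 kg. At the start it lies, cream face up, on top of stack c. It may be absent (None). It can be gripped across its 55 mm width by the fingertips alone.
- slab_a0_c (a point): Centre of the lower broad red terracotta slab of stack a, 150 (x) by 95 (y) by 14 mm, loose; it lies on the table.
- slab_a1_c (a point): Centre of the upper broad red terracotta slab of stack a, 150 (x) by 95 (y) by 14 mm, loose; it lies on slab a0 and its top (28 mm above the table) carries tile a, if there is one. To stay as it is.
- slab_b0_c (a point): Centre of the lower broad red terracotta slab of stack b, 150 (x) by 95 (y) by 14 mm, loose; it lies on the table.
- slab_b1_c (a point): Centre of the upper broad red terracotta slab of stack b, 150 (x) by 95 (y) by 14 mm, loose; it lies on slab b0 and its top (28 mm above the table) carries tile b, if there is one. To stay as it is.
- slab_c0_c (a point): Centre of the lower broad red terracotta slab of stack c, 150 (x) by 95 (y) by 14 mm, loose; it lies on the table.
- slab_c1_c (a point): Centre of the upper broad red terracotta slab of stack c, 150 (x) by 95 (y) by 14 mm, loose; it lies on slab c0 and its top (28 mm above the table) carries tile c, if there is one. To stay as it is.
- bowl_c (a point): Small terracotta bowl, 110 mm wide, 50 mm high, loose bystander; the point is in its middle, half-way up.
- pagoda_c (a point): Terracotta lantern ornament with a pointed roof, 86 mm wide, 110 mm high, loose bystander; the point is on its axis 50 mm up.
- brush_c (a point): Brush lying on the table, loose bystander; the point is at its handle's middle, about 10 mm up; its x axis runs along it.
Things that resemble listed ones, but are neither listed nor needed, are in the scene too. What is shaped like the part that bears tile_c_c but black or green is not meant.

How it is judged:
On the way, in this order (a step that is already met when the one before it is completed fails the run):
1. the vent shutter is slid to its fully shut stop (value of joint shutter below 0.004 m), for 0.3 s.
2. every tile present leans on the drying box, with the shutter still shut (angle between tile_a_c's own z axis and vertical between 0.42 and 0.8 rad and angle between the y axis of each of tile_a_c, tile_b_c, tile_c_c and the y axis of dryer, either way round below 0.25 rad and x of tile_a_c in the frame of dryer between -0.105 and -0.062 m and y of tile_a_c in the frame of dryer between -0.165 and 0.165 m and z of tile_a_c in the frame of dryer between 0.043 and 0.063 m and angle between the x axis of each of tile_a_c, tile_b_c, tile_c_c and the z axis of dryer, either way round below 1.2 rad and angle between tile_b_c's own z axis and vertical between 0.42 and 0.8 rad and x of tile_b_c in the frame of dryer between -0.105 and -0.062 m and y of tile_b_c in the frame of dryer between -0.165 and 0.165 m and z of tile_b_c in the frame of dryer between 0.043 and 0.063 m and angle between tile_c_c's own z axis and vertical between 0.42 and 0.8 rad and x of tile_c_c in the frame of dryer between -0.105 and -0.062 m and y of tile_c_c in the frame of dryer between -0.165 and 0.165 m and z of tile_c_c in the frame of dryer between 0.043 and 0.063 m and value of joint shutter below 0.006 m), for 0.3 s.
3. the shutter is slid open to its middle stop (value of joint shutter between 0.036 and 0.044 m), for 0.3 s.
At the end, for the whole second after the job is handed in: Every tile present leans on the box, cream face out: slope 0.42-0.8 rad, width within 0.25 rad of the box's length, centre in the box frame x -105 to -62 mm, y within 165 mm, z 43 to 63 mm. Shutter at the middle stop, 40 mm within 4 mm (all of step 3 and angle between tile_a_c's own z axis and vertical between 0.42 and 0.8 rad and angle between the y axis of each of tile_a_c, tile_b_c, tile_c_c and the y axis of dryer, either way round below 0.25 rad and x of tile_a_c in the frame of dryer between -0.105 and -0.062 m and y of tile_a_c in the frame of dryer between -0.165 and 0.165 m and z of tile_a_c in the frame of dryer between 0.043 and 0.063 m and angle between the x axis of each of tile_a_c, tile_b_c, tile_c_c and the z axis of dryer, either way round below 1.2 rad and angle between tile_b_c's own z axis and vertical between 0.42 and 0.8 rad and x of tile_b_c in the frame of dryer between -0.105 and -0.062 m and y of tile_b_c in the frame of dryer between -0.165 and 0.165 m and z of tile_b_c in the frame of dryer between 0.043 and 0.063 m and angle between tile_c_c's own z axis and vertical between 0.42 and 0.8 rad and x of tile_c_c in the frame of dryer between -0.105 and -0.062 m and y of tile_c_c in the frame of dryer between -0.165 and 0.165 m and z of tile_c_c in the frame of dryer between 0.043 and 0.063 m); the robot touches nothing.
It fails at once if a tile is lifted straight up off its stack (15 to 35 mm, held, still over the slabs) instead of being slid off sideways ((z of tile_a_c in the frame of slab_a1_c between 0.032 and 0.052 m and horizontal distance between tile_a_c and slab_a1_c below 0.04 m and contact force between the fingers and tile_a above 1 N) or (z of tile_b_c in the frame of slab_b1_c between 0.032 and 0.052 m and horizontal distance between tile_b_c and slab_b1_c below 0.04 m and contact force between the fingers and tile_b above 1 N) or (z of tile_c_c in the frame of slab_c1_c between 0.032 and 0.052 m and horizontal distance between tile_c_c and slab_c1_c below 0.04 m and contact force between the fingers and tile_c above 1 N)).
It fails at once if a slab of a stack is shifted over 25 mm (distance of any of slab_a0_c, slab_a1_c, slab_b0_c, slab_b1_c, slab_c0_c, slab_c1_c from where it was at the start of the episode above 0.025 m).
It fails at once if the bowl, the lantern ornament or the brush is displaced (over 30 mm) (distance of any of bowl_c, pagoda_c, brush_c from where it was at the start of the episode above 0.03 m).
Of tile_a, tile_b, tile_c only 2 to 3 are there at a start; the rules pass over those that are not, and their reading is None.
At some moment in a run one of tile_a, tile_b, tile_c may be knocked a few centimetres aside while the robot is not near it.
Once in a run the grip may slacken for a moment while it holds something.
It also fails if it takes over 210 s, if anything falls off the work surface, if the arm or the gripper's body presses on something with over 40 N, if the wrist force passes 120 N, or if a joint passes its speed limit or range.

ROBOT

A 6-joint arm with a two-finger parallel gripper is mounted at the origin on the work surface. World frame = base frame: x ahead of the robot, y to its left, z up, the work surface at z = 0. Lengths are in m, angles in rad, forces in N, time in s.
With the tool pointing down it reaches from about 0.25 to 0.725 m from the base axis. Payload 4 kg.
Tool frame: the origin (TCP) lies on the centre line of the jaws, within the pads' length; the fingertips stand ahead of it and the grasp point (between the pads) lies 11 mm behind it (bot.tip_extent is the z of the fingertips in the tool frame, in m); z points along the fingers, y is the direction in which the jaws open and shut (so a half turn about z gives the same grasp; the last joint's range is limited). The gripper opens to 85 mm and grips with 20 to 120 N. Pads are 22 mm wide; open, the fingers measure 114 mm over their backs; the gripper's body (76 mm by 85 mm) begins 54 mm behind the grasp point. The pads swing forward as they close: fully open they stand 13 mm farther back than shut.
Start: joints at [-1.204, 0.241, 0.005, 1.335, 0, 1.571], TCP at [0.179, -0.467, 0.239] pointing down, gripper open.
Joint ranges: [-2.72, 2.72], [-1.05, 1.87], [-1.09, 1.28], [-1.99, 2.15], [-1.42, 1.44], [-3.14, 3.14]. Speed limits (rad/s): [2.79, 2.79, 3.14, 3.14, 3.14, 3.14].

INTERFACE

Orientations are given as a unit quaternion [x, y, z, w].
In Python, from workcell import bot gives the robot as it stands.
- The arm moves only by the shell command python3 -m jog 'ROWS'. ROWS is JSON, a list that holds one entry, the list of rows, each a list of 7 numbers: the shift along the world's x, y, z in m, then the turn, a rotation vector about the world's x, y, z in degrees, then the closure in counts, from 0 (fully open) to 255 (shut). In form: [[[tx, ty, tz, ax, ay, az, fingers], ...]]. A call has 1 to 10 rows; each row is the pose to reach, as a shift and turn from the pose commanded when the call began; what a row does not reach only later rows make up. A row lasts 1/12 s, in which the tool goes at most 41.7 mm and 7.16 degrees, less where a joint would pass 70% of its speed; a pose out of reach is approached as far as the arm can. A call with a gripper value outside its range is refused whole. The fingers move at their own pace and stop on an object; the grip force is fixed at half the most. Time passes only in rows, so rows that repeat a pose let the fingers close. It gives the time, the measured TCP pose, the force and the opening at its end, in the units of the state.
- bot.get_obs(): the state, without advancing time (a new reading comes with each control period).
- bot.camera(name): name is "side" or "top"; returns the picture (420x560x3 uint8, blue, green, red); there is no depth.
- bot.camera_model(name): a dict with "K" (3x3 intrinsics, pixels), "T" (4x4, takes a point from camera to world coordinates). Camera axes: x right, y down, z forward; pixel columns grow to the right and rows downward; lengths in m; the calibration is good to about 2 mm. A picture is of the moment at which its call begins. camera_model takes no time and is no camera call.
- bot.job_done(): hands the job in, once; it reports no verdict.
The state is a dict: "clock": time; "joint_pos": joint angles; "joint_vel": joint speeds; "tau": joint torques, N m; "eef_pos": TCP position; "tool_rot": TCP orientation; "ft_force": force on the tool from outside, world axes, zero at the start; "ft_torque": the same for the moment, N m; "grip_width": finger opening in m.
Only numpy, scipy, OpenCV 4.12 (cv2) and the standard library are available. Lean on these libraries where they do the work, as an engineer would, in place of code of your own. Each camera call takes 0.05 s, during which the arm holds its last target. There are 200 camera calls.

## Working session

There is one attempt and no reset: what is moved stays moved. The work goes in short steps, Python scripts to look and compute and a shell command to move; the robot and the scene stay as the last step left them, time stands still between calls to the robot, and variables do not carry over. Pictures are saved under pics/ and viewed, about 12 in all and at most 16, crops included, and the job is handed in when it is done.

```bash
mkdir -p pics; ls
python3 - <<'E'
from workcell import bot
import cv2,numpy as np
np.set_printoptions(precision=4,suppress=True)
for n in("top","side"):
    cv2.imwrite(f"pics/{n}0.png",bot.camera(n)); m=bot.camera_model(n); print(n,m["K"],m["T"])
print(bot.get_obs(),bot.tip_extent)
E
```

```text
pics
top [[408.6896   0.     279.6415]
 [  0.     408.6896 210.6979]
 [  0.       0.       1.    ]] [[-0.0112 -0.9784  0.2064  0.2561]
 [-0.9999  0.0118  0.0019 -0.0036]
 [-0.0043 -0.2064 -0.9785  1.3081]
 [ 0.      0.      0.      1.    ]]
side [[475.2929   0.     275.3825]
 [  0.     475.2929 212.1981]
 [  0.       0.       1.    ]] [[-0.9185 -0.21    0.3351  0.0256]
 [-0.395   0.4452 -0.8036  1.2484]
 [ 0.0196 -0.8704 -0.4919  0.8377]
 [ 0.      0.      0.      1.    ]]
{'clock': 0.1, 'joint_pos': array([-1.204 ,  0.2414,  0.0039,  1.3352,  0.    ,  1.5708]), 'joint_vel': array([-0.0009, -0.0006,  0.0025, -0.0007, -0.0004, -0.0005]), 'tau': array([  0.0003, -37.3137,  25.3011,   0.0108,   0.    ,   0.    ]), 'eef_pos': array([ 0.1791, -0.4662,  0.2385]), 'tool_rot': array([ 0.9832,  0.1824, -0.0002, -0.0009]), 'ft_force': array([-0.2551, -0.2092, -0.296 ]), 'ft_torque': array([ 0.0027, -0.0936, -0.0253]), 'grip_width': 0.08533586221972354} 0.008
```

View pics/top0.png

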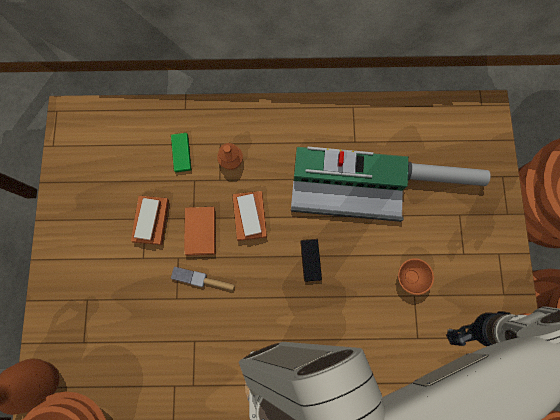

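View pics/side0.png

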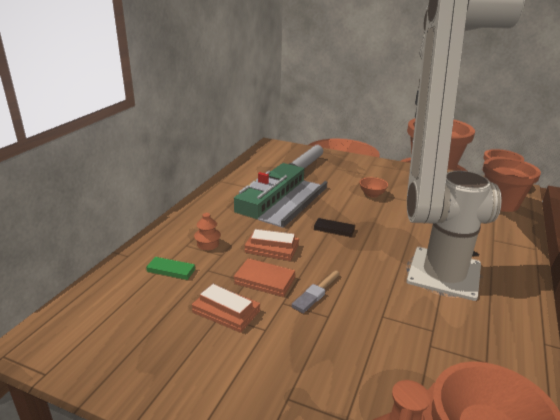

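The top view shows tiles on two stacks, at (147,219) and (250,215), with the middle stack (200,232) bare. The dryer is at about (350,170) and its red tab at (341,158). The dark port shows at about (360,163), on the -y side, so the shutter is partly open. Next I'll measure positions.

```bash
cat > h.py <<'E'
from workcell import bot
import cv2,numpy as np
np.set_printoptions(precision=4,suppress=True)
def ray(n,px,z):
    m=bot.camera_model(n);K,T=m["K"],m["T"]
    px=np.atleast_2d(px).astype(float)
    d=np.c_[px,np.ones(len(px))]@np.linalg.inv(K).T@T[:3,:3].T
    o=T[:3,3]; return o+d*((z-o[2])/d[:,2])[:,None]
def proj(n,P):
    m=bot.camera_model(n);K,T=m["K"],m["T"]
    c=(np.atleast_2d(P)-T[:3,3])@T[:3,:3]@K.T
    return c[:,:2]/c[:,2:]
def blobs(n,img,lo,hi,z,amin=60,box=None):
    hsv=cv2.cvtColor(img,cv2.COLOR_BGR2HSV); k=cv2.inRange(hsv,np.array(lo),np.array(hi))
    if box: m=np.zeros_like(k);x0,y0,x1,y1=box;m[y0:y1,x0:x1]=255;k&=m
    out=[]
    for c in cv2.findContours(k,cv2.RETR_EXTERNAL,cv2.CHAIN_APPROX_NONE)[0]:
        if cv2.contourArea(c)<amin: continue
        w=(ray(n,c[:,0],z)[:,:2]*1000).astype(np.float32)
        r=cv2.minAreaRect(w)
        e=cv2.boxPoints(r); a=e[1]-e[0]; b=e[2]-e[1]; L=a if np.hypot(*a)>np.hypot(*b) else b
        ang=np.arctan2(L[1],L[0]); ang=(ang+np.pi/2)%np.pi-np.pi/2
        out.append((c[:,0].mean(0).round(),np.array(r[0]).round(1),np.array(r[1]).round(1),round(float(ang),3)))
    return out
E
python3 - <<'E'
from h import *
t=cv2.imread("pics/top0.png");s=cv2.imread("pics/side0.png")
def show(l,b):
    print(l); [print("  ",*x) for x in b]
show("tiles top",blobs("top",t,(0,0,150),(179,70,255),.048,60,(120,180,280,260)))
show("tiles side",blobs("side",s,(0,0,150),(179,70,255),.048,60,(180,200,310,330)))
show("slabs top",blobs("top",t,(0,120,60),(12,255,255),.028,100,(120,130,280,270)))
show("green",blobs("top",t,(50,60,30),(95,255,255),.062,60,(280,130,420,230)))
show("tray/lip",blobs("top",t,(90,5,60),(140,90,255),.006,200,(280,170,420,230)))
show("red",blobs("top",t,(0,180,120),(10,255,255),.107,5,(325,140,360,180)))
show("redS",blobs("side",s,(0,180,120),(10,255,255),.107,5,(240,160,290,200)))
for n,i,b in(("top",t,(280,130,500,230)),("side",s,(220,140,340,235)),):
    c=i[b[1]:b[3],b[0]:b[2]]; cv2.imwrite(f"pics/c_{n}.png",cv2.resize(c,None,fx=3.6,fy=3.6,interpolation=cv2.INTER_CUBIC))
E
```

```text
tiles top
   [146. 218.] [503.6 419.3] [ 51.2 126.4] -0.165
   [249. 214.] [512.2  96.8] [126.3  51.7] 0.214
tiles side
   [226. 298.] [504.6 419.1] [ 52.7 127.1] -0.171
   [273. 236.] [513.5  97.1] [127.1  54.4] 0.21
   [283. 212.] [544.2 -63.9] [173.2  40.3] 1.528
slabs top
   [199. 231.] [465.5 255.4] [155.8  95. ] 0.022
   [149. 220.] [501.8 414.8] [100.9 153.4] -0.085
   [249. 216.] [512.5  96.5] [154.9  96. ] 0.101
   [229. 156.] [712.8 161.6] [84.5 88.2] -0.289
green
   [347. 173.] [ 654.1 -230.3] [359.6 114.1] 1.464
tray/lip
   [350. 201.] [ 564.9 -222.1] [361.9  96.9] 1.461
red
   [341. 157.] [ 678.2 -192.5] [12.3 35.9] -0.043
redS
```

View pics/c_top.png

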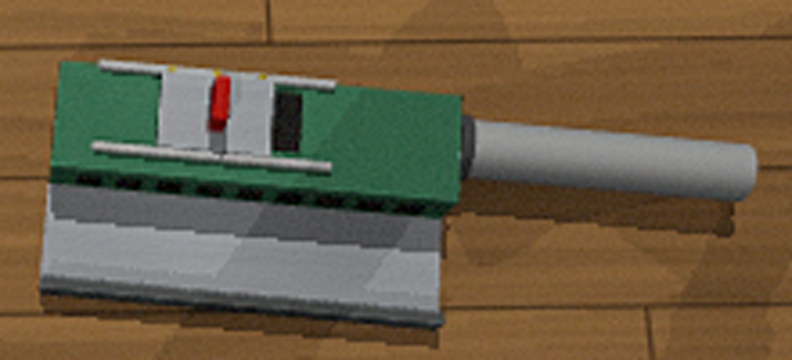

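The tab lies at box y ≈ +40 mm, so the shutter is at its middle stop. The box origin is about (661,-231) mm with yaw -0.107. Next I'll go above the tab.

```bash
A=$(python3 -m jog '[[[0.24,0.137,0,0,0,-27.1,0],[0.497,0.274,0,0,0,-27.1,0],[0.497,0.274,0,0,0,-27.1,0],[0.497,0.274,0,0,0,-27.1,0],[0.497,0.274,0,0,0,-27.1,0],[0.497,0.274,0,0,0,-27.1,0],[0.497,0.274,0,0,0,-27.1,0],[0.497,0.274,0,0,0,-27.1,0],[0.497,0.274,0,0,0,-27.1,0],[0.497,0.274,0,0,0,-27.1,0]]]'); echo "$A"
```

```text
clock: 0.93
eef_pos: [0.5279, -0.2739, 0.2388]
tool_rot: [0.999, -0.053, -0.0, -0.0]
ft_force: [0.7, -1.0, 0.3]
grip_width: 0.0855
```

```bash
python3 -m jog '[[[0.148,0.081,-0.06,0,0,0,0],[0.148,0.081,-0.06,0,0,0,0],[0.148,0.081,-0.06,0,0,0,0],[0.148,0.081,-0.06,0,0,0,0],[0.148,0.081,-0.06,0,0,0,0],[0.148,0.081,-0.06,0,0,0,0],[0.148,0.081,-0.06,0,0,0,0],[0.148,0.081,-0.06,0,0,0,0]]]'
python3 - <<'E'
from h import *
t=bot.camera("top");s=bot.camera("side")
a=cv2.resize(t[110:230,280:430],None,fx=2.6,fy=2.6); b=cv2.resize(s[110:230,200:350],None,fx=2.6,fy=2.6)
cv2.imwrite("pics/p1.png",np.hstack([a,b]))
E
```

```text
clock: 1.6
eef_pos: [0.6739, -0.195, 0.1794]
tool_rot: [0.999, -0.053, -0.0, 0.0]
ft_force: [0.3, 0.3, -0.9]
grip_width: 0.0853
```

View pics/p1.png

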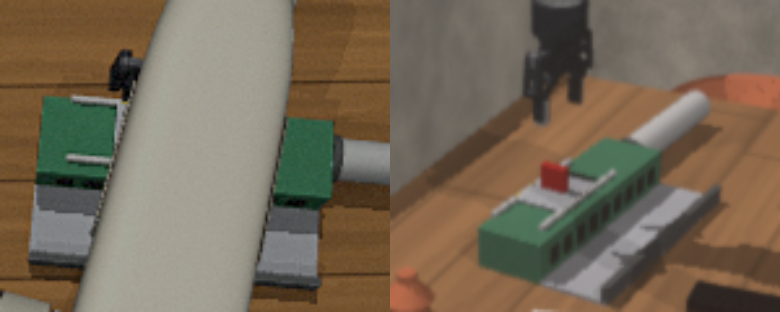

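Side view: the gripper is over the box, with the red tab at crop (555,178). I'll descend and close.

```bash
python3 -m jog '[[[0.002,0.002,-0.04,0,0,0,0],[0.002,0.002,-0.07,0,0,0,0],[0.002,0.002,-0.092,0,0,0,0],[0.002,0.002,-0.092,0,0,0,0],[0.002,0.002,-0.092,0,0,0,255],[0.002,0.002,-0.092,0,0,0,255],[0.002,0.002,-0.092,0,0,0,255],[0.002,0.002,-0.092,0,0,0,255],[0.002,0.002,-0.092,0,0,0,255],[0.002,0.002,-0.092,0,0,0,255]]]'; python3 -m jog '[[[0,0,0,0,0,0,255],[0,0,0,0,0,0,255],[0,0,0,0,0,0,255]]]'
```

```text
clock: 2.53
eef_pos: [0.6773, -0.1931, 0.0889]
tool_rot: [0.999, -0.053, 0.001, 0.001]
ft_force: [-2.9, 1.3, 13.1]
grip_width: 0.0129
clock: 2.78
eef_pos: [0.6773, -0.193, 0.089]
tool_rot: [0.999, -0.053, 0.001, 0.001]
ft_force: [-1.1, -1.0, 6.5]
grip_width: 0.0127
```

```bash
python3 -m jog '[[[-0.0011,-0.01,0.001,0,0,0,255],[-0.0021,-0.02,0.001,0,0,0,255],[-0.0032,-0.03,0.001,0,0,0,255],[-0.0043,-0.04,0.001,0,0,0,255],[-0.0045,-0.042,0.001,0,0,0,255],[-0.0045,-0.042,0.001,0,0,0,255],[-0.0045,-0.042,0.001,0,0,0,255],[-0.0045,-0.042,0.001,0,0,0,0],[-0.0045,-0.042,0.001,0,0,0,0],[-0.0045,-0.042,0.001,0,0,0,0]]]'; python3 -m jog '[[[0,0,0,0,0,0,0],[0,0,0,0,0,0,0],[0,0,0.04,0,0,0,0],[0,0,0.08,0,0,0,0],[0,0.04,0.12,0,0,0,0],[-0.03,0.08,0.12,0,0,0,0],[-0.06,0.12,0.12,0,0,0,0],[-0.09,0.16,0.12,0,0,0,0],[-0.09,0.2,0.12,0,0,0,0],[-0.09,0.2,0.12,0,0,0,0]]]'
python3 - <<'E'
from h import *
for x in range(1):
  t=bot.camera("top");s=bot.camera("side")
cv2.imwrite("pics/t2.png",t)
cv2.imwrite("pics/s2.png",s)
for x in blobs("top",t,(0,180,120),(10,255,255),.107,5,(325,140,370,180)):print(*x)
for x in blobs("side",s,(0,150,80),(10,255,255),.107,5,(230,140,300,200)):print(*x)
a=cv2.resize(t[110:230,280:430],None,fx=2.6,fy=2.6); b=cv2.resize(s[110:230,200:350],None,fx=2.6,fy=2.6)
cv2.imwrite("pics/p2.png",np.hstack([a,b]))
E
```

```text
clock: 3.62
eef_pos: [0.6714, -0.2349, 0.0875]
tool_rot: [0.999, -0.053, -0.001, 0.0]
ft_force: [0.2, -0.2, 0.2]
grip_width: 0.0487
clock: 4.45
eef_pos: [0.5791, -0.0431, 0.209]
tool_rot: [0.999, -0.039, 0.0, -0.006]
ft_force: [-0.1, -0.6, 0.5]
grip_width: 0.0851
[354. 158.] [ 674.4 -230.9] [ 9.3 35.8] -0.049
[269. 174.] [ 659.8 -194.3] [29.2 69.5] -1.158
```

View pics/p2.png

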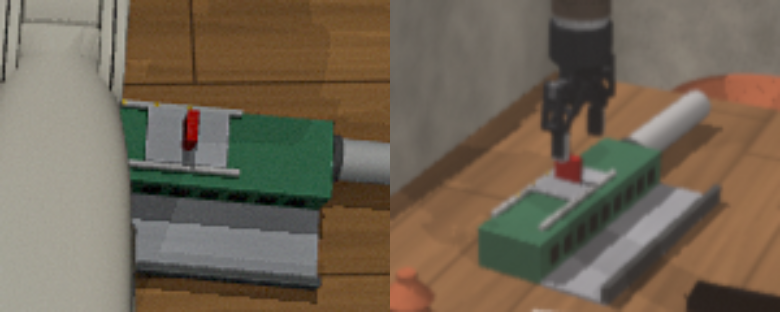

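The shutter is shut: the tab is at box y ≈ 0 and the port is covered. Next is the nearer tile at (513,97) mm, yaw 0.212.

```bash
python3 -m jog '[[[-0.066,0.14,-0.09,0,0,18.2,0],[-0.066,0.14,-0.09,0,0,18.2,0],[-0.066,0.14,-0.09,0,0,18.2,0],[-0.066,0.14,-0.09,0,0,18.2,0],[-0.066,0.14,-0.09,0,0,18.2,0],[-0.066,0.14,-0.09,0,0,18.2,0],[-0.066,0.14,-0.09,0,0,18.2,0],[-0.066,0.14,-0.09,0,0,18.2,0]]]'
python3 - <<'E'
from h import *
s=bot.camera("side");t=bot.camera("top")
for x in blobs("side",s,(0,0,150),(179,70,255),.048,60,(180,200,310,330)):print(*x)
for x in blobs("top",t,(0,0,150),(179,70,255),.048,60,(120,180,280,260)):print(*x)
b=cv2.resize(s[160:290,180:340],None,fx=4,fy=4);cv2.imwrite("pics/p3.png",b)
E
```

```text
clock: 5.22
eef_pos: [0.5167, 0.0918, 0.1192]
tool_rot: [0.993, 0.115, 0.001, -0.005]
ft_force: [0.5, -0.1, 0.1]
grip_width: 0.085
[226. 298.] [504.6 419.1] [ 52.7 127.1] -0.171
[273. 236.] [513.5  97.1] [127.1  54.4] 0.21
[146. 218.] [503.5 419.4] [ 51.2 126.1] -0.165
[240. 225.] [497.3 117.6] [257.7 181.6] 0.022
```

View pics/p3.png

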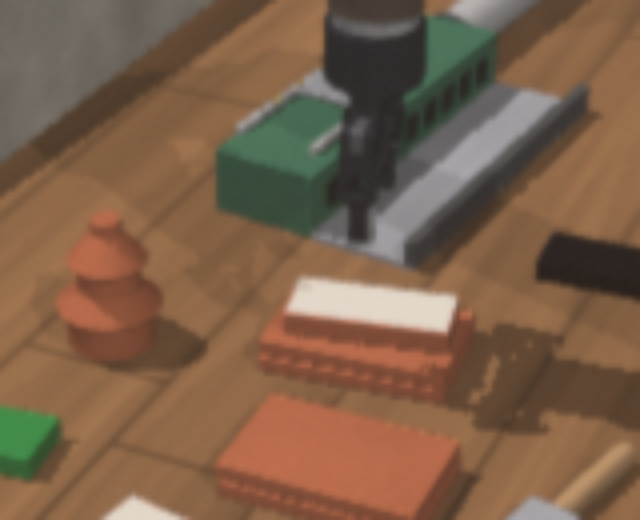

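Tile and gripper are both clear in the view, and both tiles are still at their measured places. I'll descend with a pause to check for settling.

```bash
python3 -m jog '[[[0,0,-0.03,0,0,0,0],[0,0,-0.04,0,0,0,0],[0,0,-0.04,0,0,0,0]]]'
python3 - <<'E'
from h import *
o=bot.get_obs();p=o["eef_pos"];print(p)
print(proj("side",[p-[0,0,.008+0],[.513,.097,.048]]))
s=bot.camera("side");cv2.imwrite("pics/p4.png",cv2.resize(s[190:270,220:340],None,fx=5,fy=5))
E
```

```text
clock: 5.57
eef_pos: [0.5131, 0.0914, 0.076]
tool_rot: [0.993, 0.115, -0.003, -0.005]
ft_force: [-1.5, 0.2, -0.3]
grip_width: 0.0852
[0.5131 0.0914 0.076 ]
[[273.4968 229.1421]
 [272.6997 235.4864]]
```

View pics/p4.png

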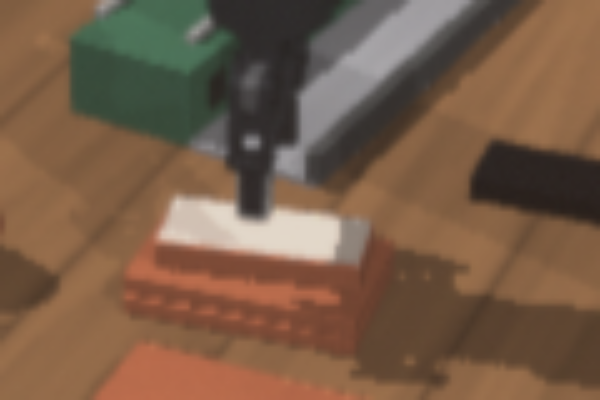

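The finger at crop (255,210) is over the tile's mid-length and about 6 mm off in y. I'll correct, descend and grip.

```bash
python3 -m jog '[[[0,0.006,-0.015,0,0,0.7,0],[0,0.006,-0.026,0,0,0.7,0],[0,0.006,-0.026,0,0,0.7,0],[0,0.006,-0.026,0,0,0.7,0],[0,0.006,-0.026,0,0,0.7,255],[0,0.006,-0.026,0,0,0.7,255],[0,0.006,-0.026,0,0,0.7,255],[0,0.006,-0.026,0,0,0.7,255],[0,0.006,-0.026,0,0,0.7,255],[0,0.006,-0.026,0,0,0.7,255]]]'; python3 -m jog '[[[0,0,0,0,0,0,255],[0,0,0,0,0,0,255]]]'
```

```text
clock: 6.45
eef_pos: [0.5192, 0.0973, 0.0563]
tool_rot: [0.993, 0.121, 0.004, -0.003]
ft_force: [1.4, -6.8, 12.2]
grip_width: 0.0121
clock: 6.62
eef_pos: [0.5189, 0.098, 0.0561]
tool_rot: [0.993, 0.121, 0.004, -0.004]
ft_force: [1.7, -3.2, 12.8]
grip_width: -0.0002
```

It closed above the tile, so the 8 mm tip extent applies to shut fingers and open tips sit about 5 mm behind the TCP. I'll raise, open, recheck the tile and go lower.

```bash
python3 -m jog '[[[0,0,0.02,0,0,0,0],[0,0,0.03,0,0,0,0],[0,0,0.03,0,0,0,0],[0,0,0.03,0,0,0,0],[0,0,0.03,0,0,0,0],[0,0,0.03,0,0,0,0],[0,0,0.03,0,0,0,0],[0,0,0.03,0,0,0,0]]]'
python3 - <<'E'
from h import *
s=bot.camera("side")
for x in blobs("side",s,(0,0,150),(179,70,255),.048,60,(180,200,310,330)):print(*x)
cv2.imwrite("pics/p5.png",cv2.resize(s[190:270,220:340],None,fx=5,fy=5))
E
```

```text
clock: 7.28
eef_pos: [0.5145, 0.0988, 0.0815]
tool_rot: [0.993, 0.122, -0.001, -0.005]
ft_force: [-0.6, -0.2, -0.2]
grip_width: 0.0854
[226. 298.] [504.6 419.1] [ 52.7 127.1] -0.171
[270. 236.] [519.3  99.4] [114.8  54.3] 0.216
```

View pics/p5.png

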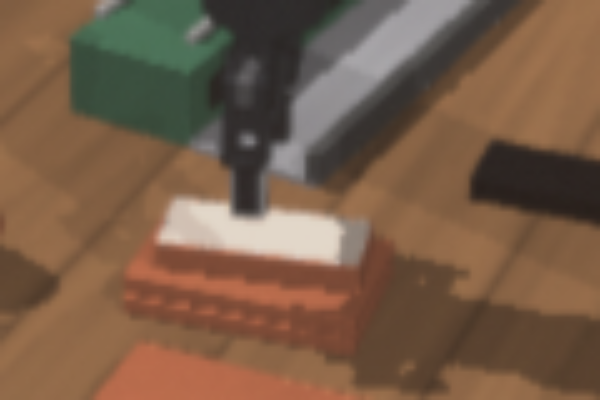

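The tile has not moved; only its shadowed end changes the mask. I'll go down 44 mm and grip.

```bash
python3 -m jog '[[[-0.001,-0.001,-0.03,0,0,0,0],[-0.001,-0.001,-0.044,0,0,0,0],[-0.001,-0.001,-0.044,0,0,0,0],[-0.001,-0.001,-0.044,0,0,0,0],[-0.001,-0.001,-0.044,0,0,0,0]]]'; python3 -m jog '[[[0,0,0,0,0,0,255],[0,0,0,0,0,0,255],[0,0,0,0,0,0,255],[0,0,0,0,0,0,255],[0,0,0,0,0,0,255],[0,0,0,0,0,0,255],[0,0,0,0,0,0,255],[0,0,0,0,0,0,255]]]'
```

```text
clock: 7.75
eef_pos: [0.5146, 0.098, 0.0389]
tool_rot: [0.993, 0.122, -0.0, -0.005]
ft_force: [0.2, 0.8, -0.9]
grip_width: 0.0854
clock: 8.42
eef_pos: [0.5152, 0.0978, 0.0399]
tool_rot: [0.993, 0.122, 0.001, -0.005]
ft_force: [-0.7, -0.4, 6.0]
grip_width: 0.0531
```

Gripped (53 mm). I'll slide it off sideways.

```bash
python3 -m jog '[[[-0.002,-0.006,0.002,0,0,0,255],[-0.006,-0.018,0.002,0,0,0,255],[-0.010,-0.030,0.002,0,0,0,255],[-0.014,-0.042,0.002,0,0,0,255],[-0.019,-0.054,0.002,0,0,0,255],[-0.023,-0.066,0.002,0,0,0,255],[-0.027,-0.078,0.002,0,0,0,255],[-0.032,-0.090,0.002,0,0,0,255],[-0.032,-0.090,0.002,0,0,0,255],[-0.032,-0.090,0.002,0,0,0,255]]]'
python3 - <<'E'
from h import *
s=bot.camera("side")
cv2.imwrite("pics/p6.png",cv2.resize(s[170:270,220:360],None,fx=5,fy=5))
E
```

```text
clock: 9.25
eef_pos: [0.4816, 0.0069, 0.0403]
tool_rot: [0.993, 0.121, -0.001, -0.005]
ft_force: [0.1, -0.1, -5.6]
grip_width: 0.0534
```

View pics/p6.png

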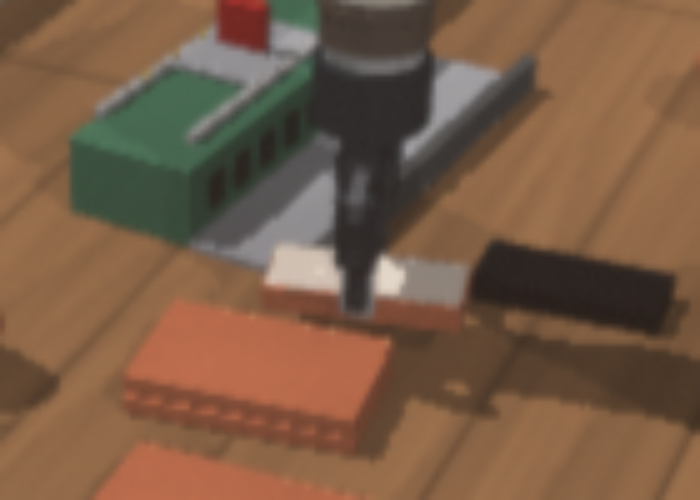

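The tile is off the stack and held at its middle. Next I'll lift it, turn it and carry it toward the box.

```bash
python3 - <<'E'
from scipy.spatial.transform import Rotation as R
import numpy as np
print(R.from_rotvec(np.radians(-35)*np.array([.1066,.9943,0])).as_rotvec(degrees=True))
E
python3 -m jog '[[[0,0,0.03,0,0,0,255],[0,0,0.06,0,0,-5,255],[0,-0.03,0.09,0,0,-10,255],[0,-0.06,0.12,0,0,-15,255],[0.01,-0.09,0.12,0,0,-20,255],[0.02,-0.12,0.12,0,0,-20,255],[0.03,-0.15,0.12,0,0,-20,255],[0.04,-0.18,0.12,0,0,-20,255],[0.05,-0.21,0.12,0,0,-20,255],[0.06,-0.24,0.12,0,0,-20,255]]]'
python3 -m jog '[[[0.005,-0.02,0,-0.5,-5,0,255],[0.01,-0.04,0,-1.1,-10,0,255],[0.015,-0.06,0,-1.6,-15,0,255],[0.02,-0.06,0,-2.1,-20,0,255],[0.02,-0.06,0,-2.7,-25,0,255],[0.02,-0.06,0,-3.2,-30,0,255],[0.02,-0.06,0,-3.73,-34.8,0,255],[0.02,-0.06,0,-3.73,-34.8,0,255],[0.02,-0.06,0,-3.73,-34.8,0,255]]]'; python3 -c "
from workcell import bot
from scipy.spatial.transform import Rotation as R
o=bot.get_obs();print(R.from_quat(o['tool_rot']).as_matrix().round(3),o['joint_pos'])"
```

```text
[ -3.731  -34.8005  -0.    ]
clock: 10.13
eef_pos: [0.5427, -0.233, 0.1602]
tool_rot: [0.999, -0.052, 0.0, -0.005]
ft_force: [1.0, 0.1, -2.4]
grip_width: 0.0537
clock: 10.88
eef_pos: [0.5599, -0.2908, 0.1582]
tool_rot: [0.953, -0.049, 0.298, 0.01]
ft_force: [0.3, -0.2, -2.0]
grip_width: 0.0536
[[ 0.818 -0.099  0.566]
 [-0.087 -0.995 -0.049]
 [ 0.569 -0.009 -0.823]] [-0.61364001  0.23122816 -0.42511532  0.37616937  0.29045734  2.71076546]
```

```bash
python3 -m jog '[[[0.017,-0.011,-0.03,0,0,0,255],[0.017,-0.011,-0.06,0,0,0,255],[0.017,-0.011,-0.08,0,0,0,255],[0.017,-0.011,-0.08,0,0,0,255],[0.017,-0.011,-0.08,0,0,0,255]]]'
python3 - <<'E'
from h import *
s=bot.camera("side")
cv2.imwrite("pics/p7.png",cv2.resize(s[120:230,220:360],None,fx=5,fy=5))
E
```

```text
clock: 11.3
eef_pos: [0.5801, -0.303, 0.0796]
tool_rot: [0.953, -0.048, 0.299, 0.011]
ft_force: [1.1, -0.0, -3.0]
grip_width: 0.0533
```

View pics/p7.png

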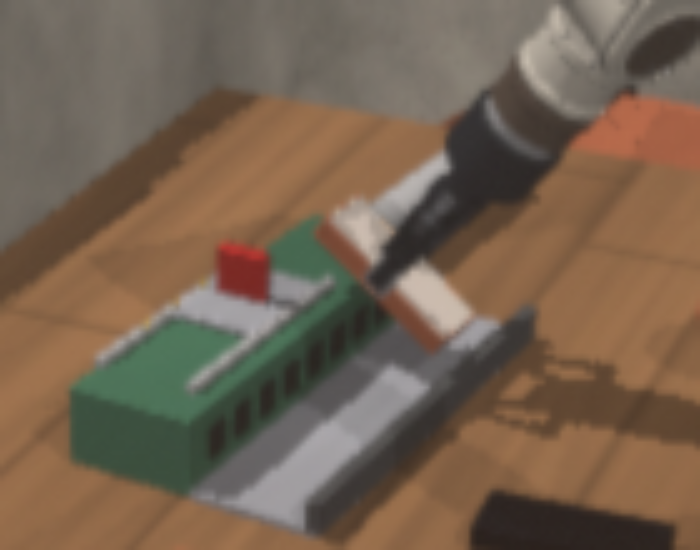

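The tile is held at the right slope, just above its place and inside the lip. I'll lower it gently.

```bash
python3 -m jog '[[[-0.003,0,-0.008,0,0,0,255],[-0.003,0,-0.015,0,0,0,255],[-0.003,0,-0.019,0,0,0,255],[-0.003,0,-0.019,0,0,0,255]]]';  python3 -m jog '[[[0,0,-0.003,0,0,0,255],[0,0,-0.003,0,0,0,255],[0,0,-0.003,0,0,0,255]]]'
```

```text
clock: 11.68
eef_pos: [0.5753, -0.3028, 0.0605]
tool_rot: [0.953, -0.048, 0.3, 0.011]
ft_force: [-0.5, 0.8, -3.1]
grip_width: 0.0532
clock: 11.93
eef_pos: [0.576, -0.3032, 0.0584]
tool_rot: [0.952, -0.048, 0.301, 0.012]
ft_force: [0.3, -0.7, -2.8]
grip_width: 0.0531
```

```bash
python3 -m jog '[[[-0.001,0,-0.003,0,0,0,255],[-0.001,0,-0.003,0,0,0,255],[-0.001,0,-0.003,0,0,0,255]]]';  python3 -m jog '[[[-0.001,0,-0.003,0,0,0,255],[-0.001,0,-0.003,0,0,0,255],[-0.001,0,-0.003,0,0,0,255]]]'
```

```text
clock: 12.18
eef_pos: [0.5755, -0.3037, 0.0562]
tool_rot: [0.952, -0.048, 0.301, 0.012]
ft_force: [-0.6, 0.7, 0.8]
grip_width: 0.0534
clock: 12.43
eef_pos: [0.5757, -0.3037, 0.0555]
tool_rot: [0.952, -0.047, 0.303, 0.012]
ft_force: [-6.7, 2.6, 10.9]
grip_width: 0.0532
```

Contact felt. I'll release and back out along the tool axis.

```bash
python3 -m jog '[[[0,0,0,0,0,0,0],[0,0,0,0,0,0,0],[0,0,0,0,0,0,0],[0,0,0,0,0,0,0],[0,0,0,0,0,0,0],[-0.014,0.001,0.02,0,0,0,0],[-0.028,0.0025,0.041,0,0,0,0],[-0.042,0.004,0.062,0,0,0,0],[-0.056,0.005,0.085,0,0,0,0],[-0.056,0.005,0.11,0,0,0,0]]]'
python3 -m jog '[[[0,0.03,0.02,0,6,0,0],[0,0.06,0.04,0,12,0,0],[0,0.1,0.04,0.6,18,0,0],[0,0.14,0.04,1.2,24,0,0],[0,0.18,0.04,2.5,30,0,0],[0,0.22,0.04,3.73,34.8,0,0],[0,0.26,0.04,3.73,34.8,0,0],[0,0.3,0.04,3.73,34.8,0,0],[0,0.33,0.04,3.73,34.8,0,0],[0,0.37,0.04,3.73,34.8,0,0]]]'
python3 - <<'E'
from h import *
s=bot.camera("side");t=bot.camera("top")
for n,i,b in(("side",s,(180,120,340,330)),("top",t,(120,120,460,260))):
  for x in blobs(n,i,(0,0,150),(25,70,255),.048,60,b):print(n,*x)
cv2.imwrite("pics/p8.png",np.hstack([cv2.resize(s[120:230,220:360],None,fx=3,fy=3),cv2.resize(t[120:230,280:420],None,fx=3,fy=3)[:,:380]]))
E
```

```text
clock: 13.27
eef_pos: [0.5149, -0.297, 0.1611]
tool_rot: [0.953, -0.049, 0.298, 0.01]
ft_force: [-0.6, 0.3, -0.3]
grip_width: 0.0855
clock: 14.1
eef_pos: [0.5146, -0.0135, 0.2019]
tool_rot: [1.0, -0.024, -0.0, -0.02]
ft_force: [0.7, -1.0, 0.2]
grip_width: 0.0857
side [226. 298.] [504.6 419.1] [ 52.7 127.1] -0.171
side [302. 180.] [ 566.8 -323.1] [ 50.3 223.3] -0.783
side [308. 154.] [ 642.4 -574.3] [240.7  36.1] 1.461
top [375. 196.] [ 566.4 -304. ] [ 51.6 112.5] -0.245
top [293. 141.] [753.1 -44. ] [91.4 72.9] 1.546
top [315. 154.] [ 708.  -119.5] [  9.8 174.1] -0.029
top [293. 194.] [583.  -27.6] [185.1 426.3] -0.012
```

View pics/p8.png

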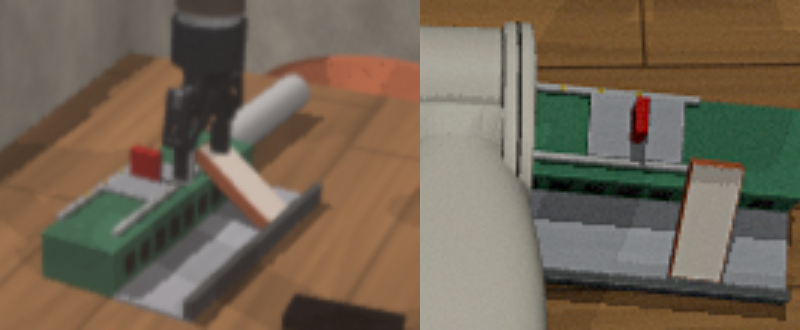

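The first tile leans well: lower end behind the lip, top on the box edge. Next is the second tile at (504,419).

```bash
python3 -m jog '[[[0,0.04,0,0,0,-3.5,0],[-0.003,0.08,-0.02,0,0,-3.5,0],[-0.006,0.12,-0.04,0,0,-3.5,0],[-0.011,0.16,-0.06,0,0,-3.5,0],[-0.011,0.2,-0.09,0,0,-3.5,0],[-0.011,0.24,-0.09,0,0,-3.5,0],[-0.011,0.28,-0.09,0,0,-3.5,0],[-0.011,0.32,-0.09,0,0,-3.5,0],[-0.011,0.346,-0.09,0,0,-3.5,0],[-0.011,0.346,-0.09,0,0,-3.5,0]]]'; python3 -m jog '[[[0,0,-0.03,0,0,0,0],[0,0,-0.03,0,0,0,0],[0,0,-0.03,0,0,0,0]]]'
python3 - <<'E'
from h import *
s=bot.camera("side")
for x in blobs("side",s,(0,0,150),(179,70,255),.048,60,(150,250,310,350)):print(*x)
o=bot.get_obs();print(o["eef_pos"],o["tool_rot"],2*np.arctan2(o["tool_rot"][1],o["tool_rot"][0]),o["joint_pos"])
E
```

```text
clock: 15.03
eef_pos: [0.4939, -0.0059, 0.1342]
tool_rot: [0.999, -0.027, 0.0, -0.037]
ft_force: [0.4, 0.1, 0.2]
grip_width: 0.0857
clock: 15.28
eef_pos: [0.4924, -0.0055, 0.1033]
tool_rot: [0.999, -0.027, -0.002, -0.037]
ft_force: [0.8, 0.4, -0.3]
grip_width: 0.0852
[226. 298.] [504.6 419.1] [ 52.7 127.1] -0.171
[ 0.4935 -0.0055  0.1043] [ 0.999  -0.027  -0.0005 -0.0367] -0.054114780158067796 [-0.055   0.3337 -0.2419  0.9981  0.0733  3.1406]
```

Joint 6 hit its limit, so the arm stopped moving. I'll turn the tool by a half turn the other way, which gives the same grasp.

```bash
R='x'; python3 -m jog '[[[0,0,0.02,0,0,7,0],[0,0,0.04,0,0,14,0],[0,0,0.04,0,0,21,0],[0,0,0.04,0,0,28,0],[0,0,0.04,0,0,35,0],[0,0,0.04,0,0,42,0],[0,0,0.04,0,0,49,0],[0,0,0.04,0,0,56,0],[0,0,0.04,0,0,60,0],[0,0,0.04,0,0,60,0]]]'; python3 -m jog '[[[0,0,0,0,0,7,0],[0,0,0,0,0,14,0],[0,0,0,0,0,21,0],[0,0,0,0,0,28,0],[0,0,0,0,0,35,0],[0,0,0,0,0,42,0],[0,0,0,0,0,49,0],[0,0,0,0,0,56,0],[0,0,0,0,0,60,0],[0,0,0,0,0,60,0]]]'; python3 -m jog '[[[0,0,0,0,0,7,0],[0,0,0,0,0,14,0],[0,0,0,0,0,21,0],[0,0,0,0,0,28,0],[0,0,0,0,0,35,0],[0,0,0,0,0,42,0],[0,0,0,0,0,49,0],[0,0,0,0,0,54,0],[0,0,0,0,0,54,0],[0,0,0,0,0,54,0]]]'; python3 -c "
from workcell import bot
from scipy.spatial.transform import Rotation as R
import numpy as np
o=bot.get_obs();M=R.from_quat(o['tool_rot']);g=R.from_euler('z',np.pi-.168)*R.from_euler('x',np.pi)
print(M.as_matrix().round(3),o['eef_pos'],o['joint_pos'],(g*M.inv()).as_rotvec(degrees=True))"
```

```text
clock: 16.17
eef_pos: [0.4949, -0.0054, 0.1457]
tool_rot: [0.878, 0.477, -0.017, -0.031]
ft_force: [0.0, -0.2, 0.1]
grip_width: 0.0857
clock: 17.0
eef_pos: [0.4943, -0.0053, 0.1452]
tool_rot: [0.523, 0.852, -0.031, -0.018]
ft_force: [0.7, -0.9, -0.9]
grip_width: 0.0853
clock: 17.83
eef_pos: [0.4941, -0.0056, 0.1448]
tool_rot: [0.082, 0.996, -0.036, -0.001]
ft_force: [-0.0, 0.1, -0.1]
grip_width: 0.0853
[[-0.987  0.162 -0.009]
 [ 0.163  0.984 -0.072]
 [-0.003 -0.073 -0.997]] [ 0.49408519 -0.00558216  0.14477598] [ 0.03179733  0.30036148 -0.17220471  1.10943007 -0.07210063  0.1955704 ] [ 4.14823972 -0.51854193 -0.26521187]
```

```bash
python3 -m jog '[[[0,0.04,0,4.1,-0.5,-0.3,0],[0.002,0.08,0,4.1,-0.5,-0.3,0],[0.004,0.12,0,4.1,-0.5,-0.3,0],[0.005,0.16,0,4.1,-0.5,-0.3,0],[0.006,0.2,0,4.1,-0.5,-0.3,0],[0.007,0.24,0,4.1,-0.5,-0.3,0],[0.008,0.28,0,4.1,-0.5,-0.3,0],[0.009,0.32,0,4.1,-0.5,-0.3,0],[0.01,0.36,0,4.1,-0.5,-0.3,0],[0.01,0.4,0,4.1,-0.5,-0.3,0]]]'; python3 -m jog '[[[0,0.025,-0.03,0,0,0,0],[0,0.025,-0.06,0,0,0,0],[0,0.025,-0.065,0,0,0,0],[0,0.025,-0.065,0,0,0,0],[0,0.025,-0.065,0,0,0,0]]]'
python3 - <<'E'
from h import *
o=bot.get_obs();print(o["eef_pos"],o["tool_rot"],o["joint_pos"])
s=bot.camera("side")
for x in blobs("side",s,(0,0,150),(179,70,255),.048,60,(150,250,310,350)):print(*x)
cv2.imwrite("pics/p9.png",cv2.resize(s[230:340,170:310],None,fx=4,fy=4))
E
```

```text
clock: 18.67
eef_pos: [0.5038, 0.3965, 0.1444]
tool_rot: [0.084, 0.996, -0.0, -0.0]
ft_force: [0.4, -0.6, 0.8]
grip_width: 0.0855
clock: 19.08
eef_pos: [0.5041, 0.4186, 0.0796]
tool_rot: [0.083, 0.997, -0.001, -0.001]
ft_force: [0.0, -0.3, 0.5]
grip_width: 0.0856
[0.5041 0.4186 0.0796] [ 0.0832  0.9965 -0.0009 -0.0008] [ 0.6931  0.6481  0.2137  1.1389 -0.0001  0.8597]
[222. 297.] [512.2 417.8] [ 52.7 112.7] -0.171
```

View pics/p9.png

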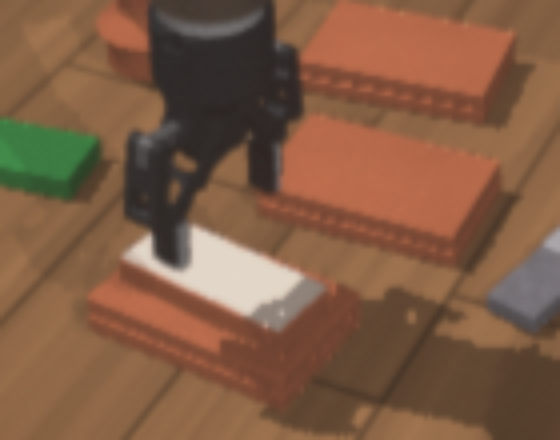

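Gripper is over the tile's middle. I'll descend and grip.

```bash
python3 -m jog '[[[0,0.001,-0.03,0,0,0,0],[0,0.001,-0.041,0,0,0,0],[0,0.001,-0.041,0,0,0,0],[0,0.001,-0.041,0,0,0,0]]]'; python3 -m jog '[[[0,0,0,0,0,0,255],[0,0,0,0,0,0,255],[0,0,0,0,0,0,255],[0,0,0,0,0,0,255],[0,0,0,0,0,0,255],[0,0,0,0,0,0,255],[0,0,0,0,0,0,255],[0,0,0,0,0,0,255]]]'
```

```text
clock: 19.47
eef_pos: [0.5039, 0.4196, 0.0386]
tool_rot: [0.083, 0.997, -0.001, -0.001]
ft_force: [0.2, 0.2, 0.9]
grip_width: 0.0854
clock: 20.13
eef_pos: [0.5048, 0.421, 0.0402]
tool_rot: [0.082, 0.997, 0.0, 0.001]
ft_force: [-0.0, -0.9, 6.4]
grip_width: 0.0533
```

```bash
python3 -m jog '[[[-0.003,0.006,0.002,0,0,0,255],[-0.008,0.018,0.002,0,0,0,255],[-0.013,0.030,0.002,0,0,0,255],[-0.018,0.042,0.002,0,0,0,255],[-0.023,0.054,0.002,0,0,0,255],[-0.028,0.066,0.002,0,0,0,255],[-0.034,0.078,0.002,0,0,0,255],[-0.04,0.090,0.002,0,0,0,255],[-0.04,0.090,0.002,0,0,0,255],[-0.04,0.090,0.002,0,0,0,255]]]'; python3 -m jog '[[[0,0,0.03,0,0,0,255],[0,0,0.06,0,0,0,255],[0,0,0.09,0,0,0,255],[0,0,0.12,0,0,0,255],[0,0,0.14,0,0,0,255],[0,-0.01,0.14,0,0,0,255],[0,-0.03,0.14,0,0,0,255],[0,-0.06,0.14,0,0,0,255],[0,-0.09,0.14,0,0,0,255],[0,-0.12,0.14,0,0,0,255]]]'
python3 - <<'E'
from h import *
s=bot.camera("side")
cv2.imwrite("pics/p10.png",cv2.resize(s[190:350,160:330],None,fx=3.5,fy=3.5))
E
```

```text
clock: 20.97
eef_pos: [0.4622, 0.5116, 0.039]
tool_rot: [0.081, 0.997, -0.001, -0.001]
ft_force: [0.8, 0.6, -3.1]
grip_width: 0.0536
clock: 21.8
eef_pos: [0.4633, 0.3886, 0.1794]
tool_rot: [0.082, 0.997, -0.001, -0.001]
ft_force: [0.9, -0.0, -2.5]
grip_width: 0.0535
```

View pics/p10.png

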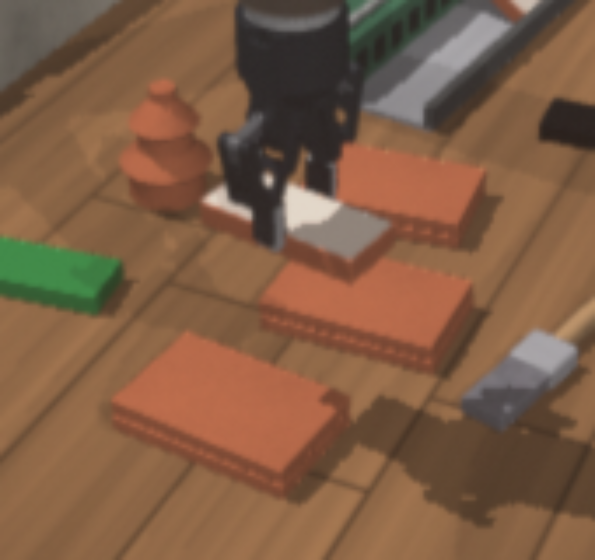

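The tile is held and the slabs are in place. I'll carry it to the slot at y=+80.

```bash
python3 -m jog '[[[0.008,-0.04,0,0,0,3.3,255],[0.016,-0.08,0,0,0,3.3,255],[0.024,-0.12,0,0,0,3.3,255],[0.032,-0.16,0,0,0,3.3,255],[0.04,-0.2,0,0,0,3.3,255],[0.048,-0.24,0,0,0,3.3,255],[0.056,-0.28,0,0,0,3.3,255],[0.064,-0.32,0,0,0,3.3,255],[0.072,-0.36,0,0,0,3.3,255],[0.08,-0.4,0,0,0,3.3,255]]]'; python3 -m jog '[[[0.01,-0.03,0,-0.5,-5,0,255],[0.02,-0.06,0,-1.1,-10,0,255],[0.025,-0.09,0,-1.6,-15,0,255],[0.027,-0.117,-0.01,-2.1,-20,0,255],[0.027,-0.117,-0.02,-2.7,-25,0,255],[0.027,-0.117,-0.02,-3.2,-30,0,255],[0.027,-0.117,-0.02,-3.73,-34.8,0,255],[0.027,-0.117,-0.02,-3.73,-34.8,0,255],[0.027,-0.117,-0.02,-3.73,-34.8,0,255],[0.027,-0.117,-0.02,-3.73,-34.8,0,255]]]'; python3 -c "
from workcell import bot
from scipy.spatial.transform import Rotation as R
o=bot.get_obs();print(R.from_quat(o['tool_rot']).as_matrix().round(3),o['joint_pos'],o['eef_pos'])"
```

```text
clock: 22.68
eef_pos: [0.5435, -0.0118, 0.1801]
tool_rot: [0.054, 0.999, -0.0, -0.001]
ft_force: [0.5, 0.5, -3.4]
grip_width: 0.0533
clock: 23.52
eef_pos: [0.5722, -0.127, 0.1615]
tool_rot: [0.051, 0.952, -0.017, 0.3]
ft_force: [0.7, 0.5, -2.7]
grip_width: 0.0534
[[-0.815  0.107  0.57 ]
 [ 0.087  0.994 -0.063]
 [-0.573 -0.001 -0.82 ]] [-0.26249012  0.1102607  -0.582843    0.27308633  0.0874603  -0.12819769] [ 0.57215391 -0.12700476  0.16148922]
```

```bash
python3 -m jog '[[[0.021,-0.018,-0.03,0,0,0,255],[0.021,-0.018,-0.06,0,0,0,255],[0.021,-0.018,-0.08,0,0,0,255],[0.021,-0.018,-0.09,0,0,0,255],[0.021,-0.018,-0.1,0,0,0,255],[0.021,-0.018,-0.1,0,0,0,255],[0.021,-0.018,-0.1,0,0,0,255]]]';  python3 -m jog '[[[0,0,-0.003,0,0,0,255],[0,0,-0.003,0,0,0,255],[0,0,-0.003,0,0,0,255]]]'
```

```text
clock: 24.1
eef_pos: [0.5941, -0.1449, 0.0607]
tool_rot: [0.051, 0.952, -0.017, 0.3]
ft_force: [0.1, 0.8, -2.4]
grip_width: 0.0532
clock: 24.35
eef_pos: [0.5927, -0.1447, 0.0582]
tool_rot: [0.051, 0.952, -0.017, 0.3]
ft_force: [-0.0, 0.0, -3.3]
grip_width: 0.0533
```

```bash
python3 -m jog '[[[0,0,-0.002,0,0,0,255],[0,0,-0.002,0,0,0,255],[0,0,-0.002,0,0,0,255]]]'
```

```text
clock: 24.6
eef_pos: [0.5928, -0.1448, 0.0565]
tool_rot: [0.051, 0.952, -0.017, 0.301]
ft_force: [0.3, 0.7, 1.8]
grip_width: 0.0535
```

Contact has begun. I'll go a little lower, release and back out the same way.

```bash
python3 -m jog '[[[0,0,-0.002,0,0,0,255],[0,0,-0.002,0,0,0,255],[0,0,-0.002,0,0,0,255]]]'; python3 -m jog '[[[0,0,0,0,0,0,0],[0,0,0,0,0,0,0],[0,0,0,0,0,0,0],[0,0,0,0,0,0,0],[0,0,0,0,0,0,0],[-0.014,0.001,0.02,0,0,0,0],[-0.028,0.0025,0.041,0,0,0,0],[-0.042,0.004,0.062,0,0,0,0],[-0.056,0.005,0.085,0,0,0,0],[-0.056,0.005,0.11,0,0,0,0]]]'
python3 -m jog '[[[0,0.03,0.02,0.6,6,0,0],[0,0.06,0.04,1.2,12,0,0],[0,0.1,0.04,1.9,18,0,0],[0,0.14,0.04,2.6,24,0,0],[0,0.18,0.04,3.2,30,0,0],[0,0.22,0.04,3.73,34.8,0,0],[-0.03,0.24,0.04,3.73,34.8,0,0],[-0.06,0.26,0.04,3.73,34.8,0,0],[-0.06,0.26,0.04,3.73,34.8,0,0],[-0.06,0.26,0.04,3.73,34.8,0,0]]]'
python3 - <<'E'
from h import *
s=bot.camera("side");t=bot.camera("top")
cv2.imwrite("pics/p11.png",np.hstack([cv2.resize(s[120:230,220:360],None,fx=2.8,fy=2.8),cv2.resize(t[120:230,280:420],None,fx=2.8,fy=2.8)]))
o=bot.get_obs();print(o["eef_pos"],o["tool_rot"],o["joint_pos"])
E
```

```text
clock: 24.85
eef_pos: [0.593, -0.1449, 0.0554]
tool_rot: [0.051, 0.952, -0.017, 0.302]
ft_force: [-6.5, 1.2, 8.8]
grip_width: 0.0531
clock: 25.68
eef_pos: [0.532, -0.1388, 0.1616]
tool_rot: [0.051, 0.953, -0.016, 0.297]
ft_force: [0.6, -0.8, -0.7]
grip_width: 0.0855
clock: 26.52
eef_pos: [0.4746, 0.1216, 0.2021]
tool_rot: [0.051, 0.999, -0.001, -0.002]
ft_force: [1.4, -0.4, -0.1]
grip_width: 0.0854
[0.4764 0.1203 0.2034] [ 0.0532  0.9986 -0.0005  0.0002] [ 0.2481  0.2425 -0.0874  1.2409 -0.0011  0.3544]
```

View pics/p11.png

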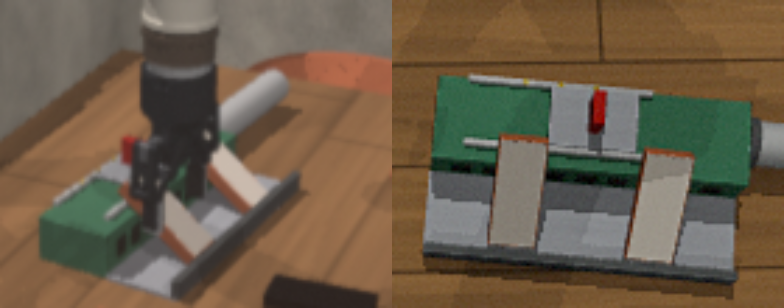

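Both tiles lean behind the lip and the shutter still covers the port. Next I'll go back over the tab.

```bash
python3 -m jog '[[[0.02,-0.036,0,0,0,0,0],[0.04,-0.072,0,0,0,0,0],[0.06,-0.108,0,0,0,0,0],[0.08,-0.144,0,0,0,0,0],[0.1,-0.18,0,0,0,0,0],[0.12,-0.216,0,0,0,0,0],[0.14,-0.252,0,0,0,0,0],[0.16,-0.288,0,0,0,0,0],[0.18,-0.324,0,0,0,0,0],[0.197,-0.354,0,0,0,0,0]]]'; python3 -m jog '[[[0,0,-0.03,0,0,0,0],[0,0,-0.05,0,0,0,0],[0,0,-0.05,0,0,0,0],[0,0,-0.05,0,0,0,0]]]'
python3 - <<'E'
from h import *
o=bot.get_obs();print(o["eef_pos"],o["tool_rot"],o["joint_pos"])
E
```

```text
clock: 27.45
eef_pos: [0.6734, -0.2388, 0.2038]
tool_rot: [0.055, 0.998, -0.001, 0.001]
ft_force: [0.9, -0.5, -0.7]
grip_width: 0.0852
clock: 27.78
eef_pos: [0.6715, -0.235, 0.1518]
tool_rot: [0.054, 0.999, -0.0, -0.002]
ft_force: [-0.7, 0.2, 1.1]
grip_width: 0.085
[ 0.6715 -0.235   0.1518] [ 0.0544  0.9985 -0.0002 -0.0021] [-0.336   0.7231  0.5439  1.3955 -0.0015 -0.2273]
```

```bash
python3 -m jog '[[[0.001,0.001,-0.03,0,0,0,0],[0.001,0.001,-0.05,0,0,0,0],[0.001,0.001,-0.062,0,0,0,0],[0.001,0.001,-0.062,0,0,0,0]]]'; python3 -m jog '[[[0,0,0,0,0,0,255],[0,0,0,0,0,0,255],[0,0,0,0,0,0,255],[0,0,0,0,0,0,255],[0,0,0,0,0,0,255],[0,0,0,0,0,0,255],[0,0,0,0,0,0,255],[0,0,0,0,0,0,255],[0,0,0,0,0,0,255],[0,0,0,0,0,0,255]]]'
```

```text
clock: 28.12
eef_pos: [0.6726, -0.2323, 0.0901]
tool_rot: [0.053, 0.999, -0.0, -0.002]
ft_force: [-0.6, 0.2, -1.2]
grip_width: 0.0851
clock: 28.95
eef_pos: [0.6742, -0.233, 0.0922]
tool_rot: [0.053, 0.999, -0.001, 0.0]
ft_force: [-1.1, -0.6, 5.3]
grip_width: 0.0133
```

Gripped at 13 mm. I'll slide it +40 mm along the box's y, release and check.

```bash
python3 -m jog '[[[0.0011,0.01,0.001,0,0,0,255],[0.0021,0.02,0.001,0,0,0,255],[0.0032,0.03,0.001,0,0,0,255],[0.0043,0.0398,0.001,0,0,0,255],[0.0043,0.0398,0.001,0,0,0,255],[0.0043,0.0398,0.001,0,0,0,255],[0.0043,0.0398,0.001,0,0,0,255]]]'; python3 -m jog '[[[0,0,0,0,0,0,0],[0,0,0,0,0,0,0],[0,0,0,0,0,0,0],[0,0,0,0,0,0,0],[0,0,0,0,0,0,0],[0,0,0.04,0,0,0,0],[0,0,0.08,0,0,0,0],[0,0,0.11,0,0,0,0],[-0.02,0.03,0.12,0,0,0,0],[-0.04,0.06,0.12,0,0,0,0]]]'; python3 -m jog '[[[-0.02,0.035,0,0,0,0,0],[-0.04,0.07,0,0,0,0,0],[-0.06,0.105,0,0,0,0,0],[-0.08,0.14,0,0,0,0,0],[-0.1,0.175,0,0,0,0,0],[-0.12,0.21,0,0,0,0,0],[-0.14,0.245,0,0,0,0,0],[-0.14,0.27,0,0,0,0,0],[-0.14,0.27,0,0,0,0,0],[-0.14,0.27,0,0,0,0,0]]]'
python3 - <<'E'
from h import *
s=bot.camera("side");t=bot.camera("top")
for x in blobs("top",t,(0,180,120),(10,255,255),.107,5,(325,140,370,180)):print(*x)
for x in blobs("top",t,(0,0,140),(25,70,255),.0515,60,(285,150,420,230)):print(*x)
cv2.imwrite("pics/p12.png",np.hstack([cv2.resize(s[120:230,220:360],None,fx=2.8,fy=2.8),cv2.resize(t[120:230,280:420],None,fx=2.8,fy=2.8)]))
E
```

```text
clock: 29.53
eef_pos: [0.6785, -0.1928, 0.0922]
tool_rot: [0.053, 0.999, -0.0, -0.0]
ft_force: [1.3, -1.5, 2.5]
grip_width: 0.0129
clock: 30.37
eef_pos: [0.6411, -0.1342, 0.2165]
tool_rot: [0.055, 0.998, -0.001, 0.004]
ft_force: [1.1, 0.7, -0.9]
grip_width: 0.0854
clock: 31.2
eef_pos: [0.4978, 0.1385, 0.2125]
tool_rot: [0.052, 0.999, -0.001, -0.0]
ft_force: [0.8, -0.5, 0.2]
grip_width: 0.0853
[341. 157.] [ 678.3 -191. ] [ 9.3 35.8] -0.043
[375. 195.] [ 573.2 -304.3] [ 51.  128.8] -0.268
```

View pics/p12.png

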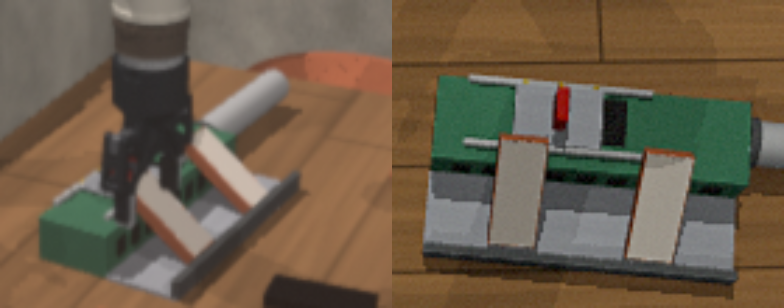

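The tab is back at its starting middle-stop position (678,-191), the port is half open, both tiles lean and the arm is clear. Handing in.

```bash
python3 -c "
from workcell import bot
print(bot.job_done())"
```

```text
the job is handed in; nothing more can be done
None
```

I slid the vent shutter shut, leaned both cream-faced tiles on the drying box, and opened the shutter one click to its middle stop. I handed the job in at about 31 s of robot time; no verdict was reported.

- **Tiles:** Only two of the three stacks carried a tile; the middle stack was bare. I slid each tile about 90–95 mm off sideways before lifting it. They now lean at about y = ±80 mm along the box, cream face out, lower end behind the lip and back on the box's top edge.
- **Shutter:** It started at its middle stop. The red tab measured (678, -191) mm at the end, within 2 mm of where it began, and the port showed half open. While it was shut, the pictures showed the port covered.
- **Lean angle:** I set 35 degrees with the tool and the pictures agree, but I did not measure the final slope separately.
- **Bystanders:** The slabs looked undisturbed in the side views. The bowl, ornament and brush were never approached, but I did not measure them at the end.

**Slips along the way:**
- The first grip on the first tile closed on its top face with about 13 N. The tile did not move and I gripped it again lower.
- Joint 6 reached its limit on the way to the second tile. I turned the tool by half a turn and carried on.

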